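# Unhook the battery pack from its charger

### The job

Take the blue battery pack out of the charger and lay it flat, label up, in the empty cork-floored bay of the plywood tray. It is hooked at both ends: press it gently back into the grey hood against the spring until its toe has come out from under the orange catch, tilt the toe end up over the catch while the tongue is still in the hood, then draw it out. Never force the pack against the charger or bang it down, leave everything else on the table alone, and let go of the pack at the end.

Things in the scene. Friction and masses are not known exactly. Their poses are not given: they have to be found in the camera images.
- pack: Blue battery pack, 0.17 to 0.34 kg: block 78 x 40 x 36 mm (x, y, z), white label on top, black tongue (39 long, 26 wide, 8 high) on its -x face, black toe (25 x 26 x 8) on its +x face, one flat underside. Origin: centre of the block's underside; z up, x to the toe. Starts flat in the charger, axes along the charger's. Grip it across its 40 mm; the block's sides are free.
- toe_end (a point): Far end of the pack's toe, at its underside: 64 mm along +x from the pack's origin.
- tongue_end (a point): End of the pack's tongue, at its underside: 78 mm along -x from the pack's origin. The pack tilts about it.
- charger: Fixed charger: black base plate 225 x 84 x 12 mm, origin at its underside (z up); the pack lies on the plate. On it a carriage holds grey hood (-x) and orange catch (+x), rigidly joined; it is clamped up to 9 mm either way along x from nominal, not measured, so the pressing must be felt. Charger and pack must not press on each other with more than 25 N.
- hood_nominal (a point): Nominal place of the hood's front edge, on the plate's top. The hood reaches 46 mm to -x from here, 52 wide, 22 high; the tongue lies in its slot, which is open to +x, 33 wide, 16 high. With the toe free, the slot lets the pack tilt about its tongue end by up to 14 degrees.
- catch_nominal (a point): Nominal place, on the plate's top, under the -x edge of the catch's overhang, which covers 22 mm to +x from here, up to the catch's wall; underside 10.5, top 16 mm above the plate. The toe lies beneath it: 3 to 22 mm of pressing to -x frees it. A tilt of 7 degrees then lifts it over the catch; draw the pack out along its tilted x axis, about 55 mm.
- spring_nominal (a point): Nominal place of the sprung contact plate in the hood, at rest, on the plate's top. It meets the tongue when 3 mm of toe are still under the overhang and resists with 4 N rising by 2 N per mm: 10 N when the toe is just free, 16 N after 3 mm more, where it strikes a hard end stop. Sliding friction adds 1 to 3 N: feeling about 14 N of pressing keeps the toe free.
- tray: Fixed plywood tray, outside 196 x 220 x 17 mm (x, y, z), walls and divider 5 mm thick, floor 5 mm; origin at the centre of its underside. A divider along x parts it in two bays; the +y bay holds a round badge.
- bay (a point): Centre of the floor of the tray's empty bay (cork floor, 186 x 102 mm inside, walls 12 mm above the floor), axes as the tray's; the pack lies in it lengthwise along x, either way round.
- badge: Round blue circuit badge with red LEDs, 52 mm across, 10 high, loose in the tray's other bay; leave alone.
- spool: Small aluminium solder spool, 48 mm across, 30 high, loose between charger and tray; leave alone.
- pliers: Pliers with red handles, 150 mm, loose; leave alone.
- screwdriver: Screwdriver with yellow handle, loose; leave alone.
- cleaner: Black cup with a ball of brass wool, 76 mm across, 62 high; leave alone.
- jar: Amber jar, 52 mm across, 70 high; leave alone.
There are look-alikes about, which are no part of the job. There is more than one size of the pack; the job needs the largest.

How it is judged:
By the outcome, as a careful person would: the job done as asked, in the order asked, and still so for the second after the job is handed in, with the robot touching nothing.
It also fails if it takes over 59 s, if anything falls off the work surface, if the arm or the gripper's body presses on something with over 40 N, if the wrist force passes 120 N, or if a joint passes its speed limit or range.

### The arm

A 7-joint arm with a two-finger parallel gripper is mounted at the origin on the work surface. World frame = base frame: x ahead of the robot, y to its left, z up, the work surface at z = 0. Lengths are in m, angles in rad, forces in N, time in s.
With the tool pointing down it reaches from about 0.425 to 0.875 m from the base axis. Payload 4.7 kg.
Tool frame: the origin (TCP) lies on the centre line of the jaws, within the pads' length; the fingertips stand ahead of it and the grasp point (between the pads) lies 2 mm behind it (nose_length is the z of the fingertips in the tool frame, in m); z points along the fingers, y is the line along which they close (so a half turn about z gives the same grasp; the last joint's range is limited). The gripper opens to 87 mm and grips with 3 to 60 N. Pads are 19 mm wide; open, the fingers measure 117 mm over their backs; the gripper's body (75 mm by 190 mm) begins 51 mm behind the grasp point.
Start: joints at [-1.228, 0.321, -0.07, 1.45, 0.023, 1.371, -0.057], TCP at [0.21, 0.615, 0.24] pointing down, gripper open.
Joint ranges: [-2.86, 2.86], [-0.3, 2.09], [-1.38, 1.24], [0.06, 2.45], [-1.56, 4.7], [0.09, 2.05], [-2.69, 2.69]. Speed limits (rad/s): [2.57, 2.57, 3.14, 3.14, 3.14, 3.14, 3.14].

### API

Orientations are given as a rotation vector (axis times angle).
In Python, from bench import * gives the robot as it stands.
- The arm moves only by the tool send_rows, never from a script. Its arguments are lists of equal length, an entry for each row: "xyz": the shift along the tool's x, y, z in mm, a list of three; "dr": the turn, a rotation vector about the tool's x, y, z in rad, a list of three. A call has exactly 10 rows; each row is the pose to reach, as a shift and turn from the pose commanded when the call began, along the tool's axes at that moment; what a row does not reach only later rows make up. A row lasts 1/12 s, in which the tool goes at most 41.7 mm and 7.16 degrees, less where a joint would pass 70% of its speed; a pose out of reach is approached as far as the arm can. A call with a gripper value outside its range is refused whole. "jaw" is the finger opening in mm, from 0 to 87, set as the call begins (left out, the last holds). The fingers move at their own pace and stop on an object; "grip_force" is the grip in N (left out, the last holds). Time passes only in rows, so rows that repeat a pose let the fingers close, or fill a call up. It gives the time, the measured TCP pose, the force, the opening and the grip force at its end, in the units of the state.
- get_state(): the state, without advancing time (a new reading comes with each control period).
- get_image(name): name is "scene" or "side" or "wrist"; returns the picture (480x640x3 uint8, red, green, blue); there is no depth.
- calibration(name): a dict with "vfov" (degrees; the focal length in pixels is half the picture's height over the tangent of half this angle, whatever the lens; pixels are square), "cx", "cy" (the principal point, pixels), "rvec" (rotation vector, rad) and "tvec" (3), from world to camera coordinates, as OpenCV has them; the wrist camera has in their place "hand_eye" (4x4, takes a point from camera to tool coordinates, whose origin is the TCP and whose axes are the flange's). Camera axes: x right, y down, z forward; pixel columns grow to the right and rows downward; lengths in m; the calibration is good to about 2 mm. A picture is of the moment at which its call begins: read the wrist's pose just before it. calibration takes no time and is no camera call.
- close_job(): hands the job in; it is judged then, once.
The state is a dict: "time": time; "joint_positions": joint angles; "qd": joint speeds; "joint_torque": joint torques, N m; "position": TCP position; "tool_rot": TCP orientation; "ft_force": force on the tool from outside, world axes, zero at the start; "torque": the same for the moment, N m; "grip_width": opening from 0.0 (shut) to 1.0 (fully open); "grip_force": force on a finger pad.
Only numpy, scipy, OpenCV 4.12 (cv2) and the standard library are available. Lean on these libraries where they do the work, as an engineer would, in place of code of your own. Each camera call takes 0.05 s, during which the arm holds its last target. There are 200 camera calls.

## Working session

There is one attempt and no reset: what is moved stays moved. The work goes in short steps, Python scripts to look and compute and a tool call to move; the robot and the scene stay as the last step left them, time stands still between calls to the robot, and variables do not carry over. Pictures are saved under pics/ and viewed, at most 10 in all, crops included, and the job is handed in when it is done.

Besides the shell and the picture viewer there is one more tool, called after "Request:" by a JSON object that holds its "fn" and its "kwargs". send_rows: Moves the arm, as the interface text tells. Its arguments: {"type":"object","properties":{"xyz":{"type":"array"},"dr":{"type":"array"},"jaw":{"type":"number"},"grip_force":{"type":"number"}},"required":["xyz","dr"]}

```bash
ls; mkdir -p pics
python3 - <<'E'
from bench import *
import cv2
s=get_state(); print({k:(v if not hasattr(v,'tolist') else v.tolist()) for k,v in s.items()})
for n in ("scene","side","wrist"):
    print(n,calibration(n))
    cv2.imwrite(f"pics/{n}0.png",get_image(n)[:,:,::-1])
E
```

```text
pics
{'time': 0.0, 'joint_positions': [-1.2278795758624115, 0.32181911239751193, -0.07007181251333859, 1.451656456868174, 0.022595101878720845, 1.3707909643714056, -0.05689334510678016], 'qd': [0.0008567979748213688, 0.0008000967949172736, -0.00013446361756051673, -0.003358217662637971, -0.000618801996044384, -0.000516528763105322, 0.00035418800305849363], 'joint_torque': [-0.0008142525621224195, -49.128373861312866, -0.40436385199427605, -31.25302791595459, -0.06393291056156158, 0.04373819218017161, 0.00017401642708136933], 'position': [0.2097865062936097, 0.6146744897275067, 0.2384732090745434], 'tool_rot': [-0.5141087708912303, -3.0990237600203256, 0.002945196265479019], 'ft_force': [0.3403558985034854, -0.21284808690594775, 0.8081137410127973], 'torque': [-0.0039758021292989245, 0.022159172347907763, 0.04949162987280899], 'grip_force': 0.0, 'grip_width': 0.996686951469721}
scene {'vfov': 44.29882786180533, 'cx': 315.33730118996675, 'cy': 235.13928693474088, 'rvec': array([ 1.23138287,  2.33646446, -0.91668928]), 'tvec': array([ 0.29850213, -0.30066807,  2.02935135])}
side {'vfov': 55.64194581873989, 'cx': 314.99003238981834, 'cy': 239.9253708197242, 'rvec': array([ 2.14795223, -0.28879936,  0.12727871]), 'tvec': array([-0.54219259,  0.14843647,  0.97137376])}
wrist {'vfov': 63.880524495019046, 'cx': 315.4604860018811, 'cy': 242.20271075500023, 'hand_eye': array([[ 8.23020319e-04, -9.61771377e-01, -2.73852409e-01,
         7.39286812e-02],
       [ 9.99999529e-01,  9.32185052e-04, -2.68498531e-04,
        -3.85920861e-04],
       [ 5.13515323e-04, -2.73852059e-01,  9.61771691e-01,
        -1.45504105e-01],
       [ 0.00000000e+00,  0.00000000e+00,  0.00000000e+00,
         1.00000000e+00]])}
```

View pics/scene0.png

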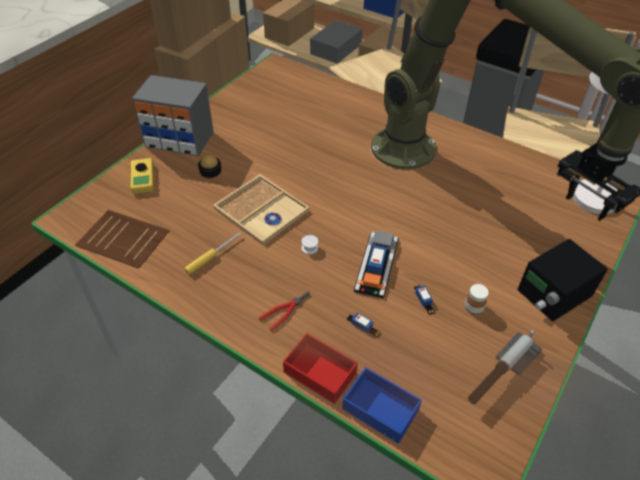

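View pics/side0.png

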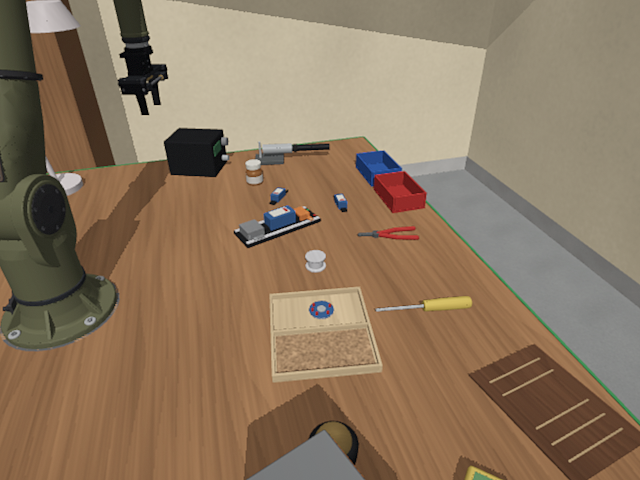

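The scene view shows the charger with the big pack at about (377,258): hood at (384,240), catch at (372,282). The tray is at (262,208), with its cork bay toward (245,195). In the side view the charger is at (278,222) and the tray at (322,332), cork bay at (325,350).

```bash
cat > h.py <<'E'
from bench import *
import numpy as np, cv2
from scipy.spatial.transform import Rotation as R
def cam(n,s=None):
    c=calibration(n); f=240/np.tan(np.radians(c['vfov'])/2)
    K=np.array([[f,0,c['cx']],[0,f,c['cy']],[0,0,1]])
    if n=='wrist':
        s=s or get_state(); T=np.eye(4); T[:3,:3]=R.from_rotvec(s['tool_rot']).as_matrix(); T[:3,3]=s['position']
        T=T@np.array(c['hand_eye'])
    else:
        r=R.from_rotvec(c['rvec']).as_matrix(); T=np.eye(4); T[:3,:3]=r.T; T[:3,3]=-r.T@c['tvec']
    return K,T
def onplane(KT,px,z):
    K,T=KT; px=np.atleast_2d(px).astype(float)
    d=(np.c_[px,np.ones(len(px))]@np.linalg.inv(K).T)@T[:3,:3].T
    return T[:3,3]+d*((z-T[2,3])/d[:,2])[:,None]
def proj(KT,P):
    K,T=KT; p=(np.atleast_2d(P)-T[:3,3])@T[:3,:3]; p=p@K.T; return p[:,:2]/p[:,2:]
E
python3 - <<'E'
from h import *
np.set_printoptions(precision=4,suppress=True)
a=cam('scene'); b=cam('side')
print(onplane(a,[[384,240]],.034),onplane(a,[[372,281]],.028),onplane(a,[[377,255]],.048))
print(onplane(b,[[251,228]],.034),onplane(b,[[304,212]],.028),onplane(b,[[281,213]],.048))
print('tray');print(onplane(a,[[262,176],[309,209],[266,242],[214,208]],.017));print(onplane(b,[[271,289],[363,288],[381,372],[272,380]],[.017]*4))
print(R.from_rotvec(get_state()['tool_rot']).as_matrix())
E
```

```text
[[0.4386 0.1764 0.034 ]] [[0.5828 0.2224 0.028 ]] [[0.5104 0.1939 0.048 ]]
[[0.4326 0.1537 0.034 ]] [[0.5838 0.2032 0.028 ]] [[0.5173 0.1823 0.048 ]]
tray
[[ 0.4036 -0.2942  0.017 ]
 [ 0.4423 -0.0828  0.017 ]
 [ 0.6246 -0.1077  0.017 ]
 [ 0.6032 -0.3243  0.017 ]]
[[ 0.4418 -0.0779  0.017 ]
 [ 0.6344 -0.1298  0.017 ]
 [ 0.5878 -0.3527  0.017 ]
 [ 0.4005 -0.3182  0.017 ]]
[[-0.9464  0.3229 -0.0004]
 [ 0.3229  0.9464 -0.0014]
 [-0.0001 -0.0015 -1.    ]]
```

Request:
{"fn": "send_rows", "kwargs": {"xyz": [[-32,-23,3],[-64,-46,6],[-96,-69,9],[-128,-92,12],[-160,-115,15],[-192,-138,18],[-224,-161,21],[-256,-184,24],[-288,-207,27],[-320,-230,30]], "dr": [[0,0,-0.05],[0,0,-0.1],[0,0,-0.15],[0,0,-0.2],[0,0,-0.25],[0,0,-0.3],[0,0,-0.35],[0,0,-0.4],[0,0,-0.45],[0,0,-0.5]], "jaw": 87}}

```text
time: 0.98
position: [0.4392, 0.2923, 0.2094]
tool_rot: [-0.273, 3.13, 0.0]
ft_force: [1.4, 0.4, -0.1]
grip_width: 1.0
grip_force: 0.0
```

```bash
cat >> h.py <<'E'
def need(target,yaw=None,tilt=0):
    """shift (mm) and rotvec in tool axes; tool x along world angle yaw, tilted about tool y"""
    s=get_state(); M=R.from_rotvec(s['tool_rot'])
    d=M.inv().apply(np.array(target)-s['position'])*1000
    out=[d.round(1)]
    if yaw is not None:
        c,n=np.cos(yaw),np.sin(yaw)
        D=R.from_matrix(np.array([[c,n,0],[n,-c,0],[0,0,-1]]))*R.from_rotvec([0,tilt,0])
        out.append((M.inv()*D).as_rotvec().round(4))
    print('need',out,'t',round(s['time'],2),'pos',np.round(s['position'],4),'F',np.round(s['ft_force'],2))
E
python3 -c "
from h import *
need([.51,.187,.2],np.radians(198))"
```

```text
need [array([ -51.5, -116. ,    9.4]), array([ 2.000e-04,  1.000e-04, -1.404e-01])] t 0.98 pos [0.4392 0.2923 0.2094] F [ 1.36  0.4  -0.14]
```

Request:
{"fn": "send_rows", "kwargs": {"xyz": [[-13,-29,2],[-26,-58,5],[-39,-87,7],[-51,-116,9],[-51,-116,9],[-51,-116,9],[-51,-116,9],[-51,-116,9],[-51,-116,9],[-51,-116,9]], "dr": [[0,0,-0.035],[0,0,-0.07],[0,0,-0.105],[0,0,-0.14],[0,0,-0.14],[0,0,-0.14],[0,0,-0.14],[0,0,-0.14],[0,0,-0.14],[0,0,-0.14]]}}

```text
time: 1.82
position: [0.508, 0.1898, 0.2006]
tool_rot: [-0.49, 3.103, 0.001]
ft_force: [0.3, -0.6, 0.4]
grip_width: 1.001
grip_force: 0.0
```

Run:
```python
from h import *
import pickle
s=get_state(); im=get_image('wrist'); pickle.dump(s,open('w1.pkl','wb'))
cv2.imwrite('pics/w1.png',im[:,:,::-1])
```

```text
(no output)
```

View pics/w1.png

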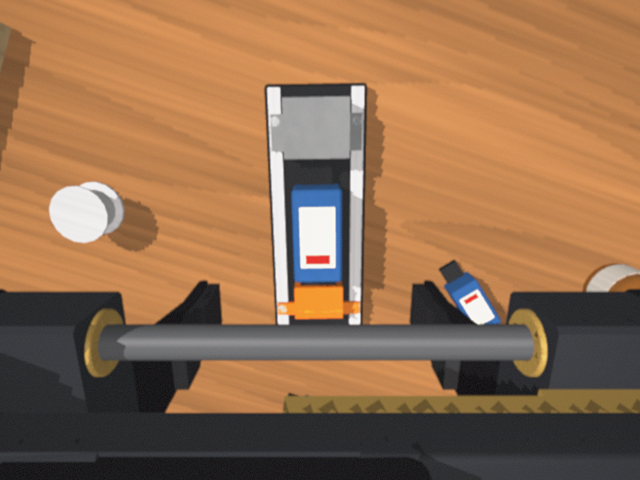

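The wrist view shows the pack's blue block at columns 292–343, rows 185–283. The hood is above it at (313,127) and the catch below at (319,302). A small look-alike lies at (470,297).

Run:
```python
from h import *
import pickle
np.set_printoptions(precision=4,suppress=True)
s=pickle.load(open('w1.pkl','rb')); im=cv2.imread('pics/w1.png'); KT=cam('wrist',s)
hsv=cv2.cvtColor(im,cv2.COLOR_BGR2HSV)
m=cv2.inRange(hsv,(100,100,60),(125,255,255)); m[:,:250]=0;m[:,380:]=0;m=cv2.morphologyEx(m,cv2.MORPH_CLOSE,np.ones((9,9)))
ys,xs=np.nonzero(m); print(xs.min(),xs.max(),ys.min(),ys.max())
for y in range(ys.min(),ys.max()+1,8):
    x=np.nonzero(m[y])[0]; print(y,x.min(),x.max(),im[y,x.min()+3],onplane(KT,[[x.min()-.5,y],[x.max()+.5,y]],.048)[:,:2].ravel())
wht=cv2.inRange(hsv,(0,0,120),(180,50,255)); wht[:,:285]=0;wht[:,:292]=0;wht[:,345:]=0;wht[:175]=0;wht[290:]=0
c=max(cv2.findContours(wht,0,2)[0],key=cv2.contourArea); q=cv2.boxPoints(cv2.minAreaRect(c)); print('label',q,onplane(KT,q,.048))
o=cv2.inRange(hsv,(5,180,150),(20,255,255)); o[:280]=0;o[325:]=0;o[:,:290]=0;o[:,345:]=0
ys,xs=np.nonzero(o);print('orange',xs.min(),xs.max(),ys.min(),ys.max(),onplane(KT,[[319,ys.min()],[319,ys.max()]],.028))
for x in (300,318,330): print(im[175:200:2,x].tolist())
print(im[278:300:2,318].tolist()); print(im[150:170:2,315].tolist())
print(onplane(KT,[[315,158]],.034))
# rail outer edges
print(onplane(KT,[[266,87],[276,322],[366,85],[361,322]],.014))
```

```text
291 342 183 282
183 333 337 [77 54 42] [0.469  0.1899 0.4678 0.1936]
191 291 342 [170 109  64] [0.4849 0.1609 0.4724 0.1993]
199 291 342 [183 115  65] [0.4909 0.1628 0.4784 0.2014]
207 291 342 [184 116  63] [0.4969 0.1646 0.4843 0.2034]
215 291 342 [183 116  64] [0.5031 0.1665 0.4904 0.2055]
223 292 342 [186 120  66] [0.509  0.1691 0.4965 0.2076]
231 292 342 [185 118  63] [0.5153 0.171  0.5027 0.2098]
239 292 342 [187 117  66] [0.5216 0.173  0.5089 0.2119]
247 292 342 [183 115  63] [0.528  0.175  0.5153 0.2141]
255 293 342 [186 117  64] [0.5343 0.1777 0.5217 0.2164]
263 293 342 [185 119  66] [0.5408 0.1797 0.5282 0.2186]
271 293 342 [186 118  65] [0.5475 0.1818 0.5347 0.2209]
279 294 341 [187 118  63] [0.5539 0.1846 0.5417 0.2224]
label [[299. 207.]
 [335. 207.]
 [335. 268.]
 [299. 268.]] [[0.4949 0.171  0.048 ]
 [0.4861 0.1978 0.048 ]
 [0.5342 0.2142 0.048 ]
 [0.5433 0.1861 0.048 ]]
orange 290 344 283 318 [[0.5584 0.2085 0.028 ]
 [0.5908 0.2191 0.028 ]]
[[52, 48, 49], [51, 49, 48], [51, 49, 50], [55, 52, 54], [63, 54, 51], [108, 73, 49], [116, 76, 45], [133, 85, 48], [172, 107, 59],
[... 207 characters left out ...]
 65], [183, 115, 64], [184, 117, 64], [184, 117, 65]]
[[54, 53, 53], [58, 55, 56], [55, 52, 51], [53, 53, 52], [61, 55, 51], [108, 70, 43], [116, 74, 41], [142, 91, 51], [175, 110, 60], [183, 117, 66], [182, 117, 66], [182, 114, 64], [182, 116, 67]]
[[190, 120, 66], [178, 113, 61], [100, 71, 51], [52, 61, 85], [36, 96, 185], [47, 149, 247], [49, 156, 246], [49, 156, 245], [44, 152, 245], [46, 154, 245], [46, 152, 245]]
[[166, 166, 165], [164, 164, 166], [167, 165, 168], [164, 166, 166], [136, 137, 137], [47, 47, 46], [42, 40, 39], [43, 42, 44], [50, 47, 47], [53, 53, 52]]
[[0.456  0.1715 0.034 ]]
[[0.4162 0.1171 0.014 ]
 [0.6142 0.1838 0.014 ]
 [0.3899 0.1931 0.014 ]
 [0.5892 0.2608 0.014 ]]
```

Run:
```python
from h import *
import bench
print([k for k in dir(bench) if not k.startswith('_')], getattr(bench,'nose_length',None))
need([.5135,.192,.10],np.radians(198.6))
need([.5135,.192,.035],np.radians(198.6))
```

```text
['MotionError', 'calibration', 'close_job', 'get_image', 'get_state', 'nose_length'] 0.017
need [array([ -5.9,   0.6, 100.6]), array([ 0.0002,  0.0001, -0.0116])] t 1.87 pos [0.5081 0.1896 0.2006] F [ 0.19 -0.06 -0.01]
need [array([ -5.9,   0.6, 165.6]), array([ 0.0002,  0.0001, -0.0116])] t 1.87 pos [0.5081 0.1896 0.2006] F [ 0.19 -0.06 -0.01]
```

Request:
{"fn": "send_rows", "kwargs": {"xyz": [[-3,0,25],[-6,0,50],[-6,0,75],[-6,0,95],[-6,0,115],[-6,0,130],[-6,0,143],[-6,0,153],[-6,0,160],[-6,0,163]], "dr": [[0,0,-0.006],[0,0,-0.012],[0,0,-0.012],[0,0,-0.012],[0,0,-0.012],[0,0,-0.012],[0,0,-0.012],[0,0,-0.012],[0,0,-0.012],[0,0,-0.012]], "jaw": 60}}

```text
time: 2.7
position: [0.5137, 0.1905, 0.0367]
tool_rot: [0.506, -3.099, 0.0]
ft_force: [-0.0, 0.4, 0.1]
grip_width: 0.688
grip_force: 0.0
```

Run:
```python
from h import *
need([.5135,.192,.037],np.radians(198.6))
s=get_state(); im=get_image('wrist');KT=cam('wrist',s)
cv2.imwrite('pics/w2.png',im[:,:,::-1])
```

```text
need [array([-0.2,  1.5, -0.3]), array([-0.0001, -0.0011, -0.0009])] t 2.7 pos [0.5137 0.1905 0.0367] F [-0.    0.41  0.06]
```

View pics/w2.png

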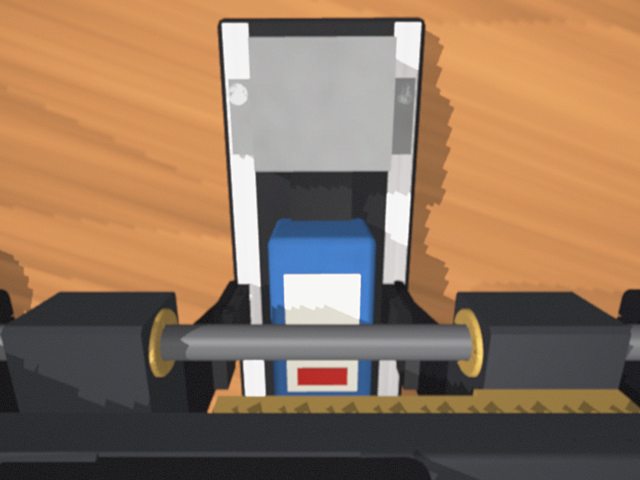

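The wrist view shows the fingers either side of the block, whose centre is at column 322 against about 316 for the jaw line, so I shift +2 mm in tool y and then close.

Request:
{"fn": "send_rows", "kwargs": {"xyz": [[0,2,0],[0,2,0],[0,2,0],[0,2,0],[0,2,0],[0,2,0],[0,2,0],[0,2,0],[0,2,0],[0,2,0]], "dr": [[0,0,0],[0,0,0],[0,0,0],[0,0,0],[0,0,0],[0,0,0],[0,0,0],[0,0,0],[0,0,0],[0,0,0]], "jaw": 30, "grip_force": 40}}

```text
time: 3.58
position: [0.5141, 0.1927, 0.0383]
tool_rot: [-0.505, 3.1, 0.001]
ft_force: [-0.8, 0.6, 5.6]
grip_width: 0.454
grip_force: 40.0
```

```bash
cat >> h.py <<'E'
def st():
    s=get_state(); u=np.array([np.cos(np.radians(18.6)),np.sin(np.radians(18.6)),0]); v=np.array([-u[1],u[0],0])
    p=np.array(s['position']);f=np.array(s['ft_force'])
    print('t',round(s['time'],2),'along',round(p@u*1000,2),'lat',round(p@v*1000,2),'z',round(p[2]*1000,2),'Fu %.2f Fv %.2f Fz %.2f'%(f@u,f@v,f[2]),'T',np.round(s['torque'],2),'w',round(s['grip_width']*87,1),'g',round(s['grip_force'],1),'tilt',round(np.degrees(np.arcsin(R.from_rotvec(s['tool_rot']).as_matrix()[2,0])),2))
E
python3 -c "
from h import *
st()"
```

```text
t 3.58 along 548.67 lat 18.64 z 38.29 Fu -0.61 Fv 0.84 Fz 5.59 T [0.13 0.21 0.06] w 39.5 g 40.0 tilt -0.07
```

Request:
{"fn": "send_rows", "kwargs": {"xyz": [[0,0,-1],[0,0,-1.8],[0,0,-1.8],[1,0,-1.8],[2,0,-1.8],[3,0,-1.8],[4,0,-1.8],[4,0,-1.8],[4,0,-1.8],[4,0,-1.8]], "dr": [[0,0,0],[0,0,0],[0,0,0],[0,0,0],[0,0,0],[0,0,0],[0,0,0],[0,0,0],[0,0,0],[0,0,0]]}}

```text
time: 4.42
position: [0.5099, 0.1911, 0.0394]
tool_rot: [-0.506, 3.1, 0.0]
ft_force: [-0.1, -0.1, -1.2]
grip_width: 0.46
grip_force: 40.0
```

```bash
python3 -c "
from h import *
st()"
```

```text
t 4.42 along 544.2 lat 18.49 z 39.43 Fu -0.10 Fv -0.02 Fz -1.25 T [ 0.04  0.02 -0.02] w 40.0 g 40.0 tilt -0.02
```

Request:
{"fn": "send_rows", "kwargs": {"xyz": [[0.5,0,0],[1,0,0],[1.5,0,0],[2,0,0],[2.5,0,0],[3,0,0],[3.5,0,0],[4,0,0],[4,0,0],[4,0,0]], "dr": [[0,0,0],[0,0,0],[0,0,0],[0,0,0],[0,0,0],[0,0,0],[0,0,0],[0,0,0],[0,0,0],[0,0,0]]}}

```text
time: 5.25
position: [0.506, 0.1898, 0.0394]
tool_rot: [-0.506, 3.101, 0.0]
ft_force: [-0.1, -0.7, -1.9]
grip_width: 0.456
grip_force: 40.0
```

```bash
python3 -c "
from h import *
st()"
```

```text
t 5.25 along 540.13 lat 18.49 z 39.39 Fu -0.36 Fv -0.66 Fz -1.90 T [ 0.06 -0.01 -0.02] w 39.7 g 40.0 tilt -0.01
```

Request:
{"fn": "send_rows", "kwargs": {"xyz": [[0.5,0,0],[1,0,0],[1.5,0,0],[2,0,0],[2.5,0,0],[3,0,0],[3.5,0,0],[4,0,0],[4,0,0],[4,0,0]], "dr": [[0,0,0],[0,0,0],[0,0,0],[0,0,0],[0,0,0],[0,0,0],[0,0,0],[0,0,0],[0,0,0],[0,0,0]]}}

```text
time: 6.08
position: [0.5037, 0.189, 0.04]
tool_rot: [-0.505, 3.097, 0.001]
ft_force: [5.2, 1.4, -3.0]
grip_width: 0.454
grip_force: 40.0
```

```bash
python3 -c "
from h import *
st()"
```

```text
t 6.08 along 537.69 lat 18.46 z 39.97 Fu 5.33 Fv -0.36 Fz -2.97 T [ 0.4  -1.33  0.07] w 39.5 g 40.0 tilt -0.2
```

Request:
{"fn": "send_rows", "kwargs": {"xyz": [[0.6,0,0.2],[1.2,0,0.4],[1.8,0,0.5],[2.4,0,0.5],[3,0,0.5],[3.6,0,0.5],[4.2,0,0.5],[4.8,0,0.5],[5,0,0.5],[5,0,0.5]], "dr": [[0,0,0],[0,0,0],[0,0,0],[0,0,0],[0,0,0],[0,0,0],[0,0,0],[0,0,0],[0,0,0],[0,0,0]]}}

```text
time: 6.92
position: [0.5015, 0.1883, 0.0406]
tool_rot: [-0.504, 3.092, 0.003]
ft_force: [9.4, 2.4, -3.0]
grip_width: 0.458
grip_force: 40.0
```

```bash
python3 -c "
from h import *
st()"
```

```text
t 6.92 along 535.39 lat 18.48 z 40.56 Fu 9.65 Fv -0.71 Fz -2.97 T [ 0.82 -2.25  0.06] w 39.9 g 40.0 tilt -0.54
```

Request:
{"fn": "send_rows", "kwargs": {"xyz": [[0,0,0.5],[0,0,1],[0,0,1.5],[0.5,0,1.5],[1,0,1.5],[1.5,0,1.5],[2,0,1.5],[2.5,0,1.5],[3,0,1.5],[3,0,1.5]], "dr": [[0,0.003,0],[0,0.006,0],[0,0.009,0],[0,0.009,0],[0,0.009,0],[0,0.009,0],[0,0.009,0],[0,0.009,0],[0,0.009,0],[0,0.009,0]]}}

```text
time: 7.75
position: [0.5004, 0.1879, 0.04]
tool_rot: [-0.505, 3.096, 0.002]
ft_force: [11.5, 3.9, -1.0]
grip_width: 0.458
grip_force: 40.0
```

```bash
python3 -c "
from h import *
st()"
```

```text
t 7.75 along 534.24 lat 18.5 z 40.03 Fu 12.14 Fv 0.07 Fz -0.99 T [ 0.88 -2.77  0.05] w 39.9 g 40.0 tilt -0.25
```

Request:
{"fn": "send_rows", "kwargs": {"xyz": [[0.3,0,0],[0.6,0,0],[0.9,0,0.2],[1.2,0,0.3],[1.5,0,0.3],[1.8,0,0.3],[1.8,0,0.3],[1.8,0,0.3],[1.8,0,0.3],[1.8,0,0.3]], "dr": [[0,0,0],[0,0,0],[0,0,0],[0,0,0],[0,0,0],[0,0,0],[0,0,0],[0,0,0],[0,0,0],[0,0,0]]}}

```text
time: 8.58
position: [0.4997, 0.1877, 0.0402]
tool_rot: [-0.504, 3.094, 0.002]
ft_force: [12.8, 4.4, -2.4]
grip_width: 0.455
grip_force: 40.0
```

```bash
python3 -c "
from h import *
st()
# tilt trajectory about tongue end: pivot in tool coords (x toward hood, z down), TCP ~ pack height hz above underside
for hz in (26,28):
  for dx in (0,):
    px,pz=78+dx,hz
    for a in np.arange(1,11):
        t=np.radians(a)  # toe up: dr y = -t
        Rm=R.from_rotvec([0,-t,0]).as_matrix(); p=np.array([px,0,pz]); print(a,round(t,3),(p-Rm@p).round(2))
E=0"
```

```text
t 8.58 along 533.47 lat 18.46 z 40.17 Fu 13.49 Fv 0.11 Fz -2.43 T [ 0.95 -3.05  0.05] w 39.6 g 40.0 tilt -0.37
1 0.017 [ 0.47  0.   -1.36]
2 0.035 [ 0.95  0.   -2.71]
3 0.052 [ 1.47  0.   -4.05]
4 0.07 [ 2.    0.   -5.38]
5 0.087 [ 2.56  0.   -6.7 ]
6 0.105 [ 3.15  0.   -8.01]
7 0.122 [ 3.75  0.   -9.31]
8 0.14 [  4.38   0.   -10.6 ]
9 0.157 [  5.03   0.   -11.88]
10 0.175 [  5.7    0.   -13.15]
1 0.017 [ 0.5   0.   -1.36]
2 0.035 [ 1.02  0.   -2.71]
3 0.052 [ 1.57  0.   -4.04]
4 0.07 [ 2.14  0.   -5.37]
5 0.087 [ 2.74  0.   -6.69]
6 0.105 [ 3.35  0.   -8.  ]
7 0.122 [ 3.99  0.   -9.3 ]
8 0.14 [  4.66   0.   -10.58]
9 0.157 [  5.34   0.   -11.86]
10 0.175 [  6.05   0.   -13.12]
```

Request:
{"fn": "send_rows", "kwargs": {"xyz": [[0.2,0,-0.7],[0.4,0,-1.4],[0.7,0,-2.0],[0.9,0,-2.7],[1.1,0,-3.4],[1.3,0,-4.0],[1.5,0,-4.7],[1.8,0,-5.4],[1.8,0,-5.4],[1.8,0,-5.4]], "dr": [[0,-0.009,0],[0,-0.017,0],[0,-0.026,0],[0,-0.035,0],[0,-0.044,0],[0,-0.052,0],[0,-0.061,0],[0,-0.07,0],[0,-0.07,0],[0,-0.07,0]]}}

```text
time: 9.42
position: [0.4979, 0.1871, 0.0459]
tool_rot: [-0.493, 3.026, 0.02]
ft_force: [13.4, 3.7, -3.2]
grip_width: 0.455
grip_force: 40.0
```

```bash
python3 -c "
from h import *
st()"
```

```text
t 9.42 along 531.6 lat 18.48 z 45.87 Fu 13.82 Fv -0.79 Fz -3.19 T [ 0.96 -3.1   0.06] w 39.6 g 40.0 tilt -4.39
```

Request:
{"fn": "send_rows", "kwargs": {"xyz": [[0.2,0,-0.7],[0.4,0,-1.4],[0.7,0,-2.0],[0.9,0,-2.7],[1.1,0,-3.4],[1.3,0,-4.0],[1.5,0,-4.7],[1.8,0,-5.4],[2.0,0,-6.0],[2.0,0,-6.0]], "dr": [[0,-0.009,0],[0,-0.017,0],[0,-0.026,0],[0,-0.035,0],[0,-0.044,0],[0,-0.052,0],[0,-0.061,0],[0,-0.07,0],[0,-0.079,0],[0,-0.079,0]]}}

```text
time: 10.25
position: [0.4955, 0.1863, 0.052]
tool_rot: [-0.481, 2.949, 0.039]
ft_force: [13.1, 3.9, -2.8]
grip_width: 0.457
grip_force: 40.0
```

```bash
python3 -c "
from h import *
st()
cv2.imwrite('pics/s2.png',cv2.resize(get_image('side')[150:270,200:360,::-1],None,fx=4,fy=4))"
```

```text
t 10.25 along 529.01 lat 18.5 z 52.03 Fu 13.66 Fv -0.47 Fz -2.76 T [ 0.87 -3.19  0.01] w 39.8 g 40.0 tilt -8.92
```

View pics/s2.png

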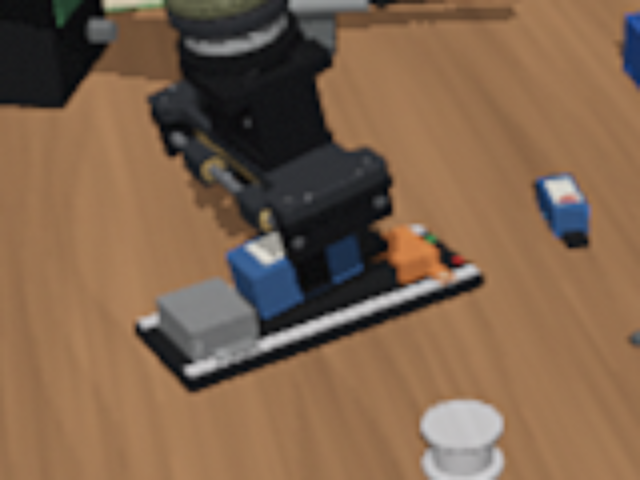

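The side view shows the pack tilted toe-up above the orange catch (about (412,255)), with its tongue still in the hood at about (210,315). Now I draw it out along its own axis.

Request:
{"fn": "send_rows", "kwargs": {"xyz": [[-2,0,0],[-5,0,0],[-10,0,0],[-16,0,0],[-23,0,0],[-31,0,0],[-39,0,0],[-47,0,0],[-55,0,0],[-62,0,0]], "dr": [[0,0,0],[0,0,0],[0,0,0],[0,0,0],[0,0,0],[0,0,0],[0,0,0],[0,0,0],[0,0,0],[0,0,0]]}}

```text
time: 11.13
position: [0.5481, 0.2039, 0.057]
tool_rot: [-0.483, 2.964, 0.034]
ft_force: [0.3, -0.3, -3.0]
grip_width: 0.454
grip_force: 40.0
```

```bash
python3 -c "
from h import *
st()
s=get_state()
need([.545,.2,.20],np.radians(198.6))"
```

```text
t 11.13 along 584.47 lat 18.4 z 57.04 Fu 0.21 Fv -0.34 Fz -2.95 T [-0.01  0.23  0.01] w 39.5 g 40.0 tilt -8.02
need [array([ -15.8,   -2.7, -142.1]), array([-1.000e-04,  1.399e-01, -1.400e-03])] t 11.13 pos [0.5481 0.2039 0.057 ] F [ 0.31 -0.26 -2.95]
```

Request:
{"fn": "send_rows", "kwargs": {"xyz": [[-3,0,-8],[-6,0,-22],[-8,0,-37],[-10,0,-52],[-12,0,-67],[-13,0,-82],[-14,-1,-97],[-15,-2,-112],[-15,-2,-127],[-15,-2,-142]], "dr": [[0,0,0],[0,0,0],[0,0.02,0],[0,0.04,0],[0,0.06,0],[0,0.08,0],[0,0.1,0],[0,0.12,0],[0,0.14,0],[0,0.14,0]]}}

```text
time: 11.97
position: [0.5435, 0.2001, 0.201]
tool_rot: [0.505, -3.1, 0.0]
ft_force: [-0.1, 1.0, -2.4]
grip_width: 0.46
grip_force: 40.0
```

Run:
```python
from h import *
np.set_printoptions(precision=4,suppress=True)
st()
im=get_image('side')[:,:,::-1]; cv2.imwrite('pics/side2.png',im)
# cork mask in both views
for n,roi,z in (('side',(260,410,240,420),.005),('scene',(165,250,205,315),.005)):
    im=np.ascontiguousarray(get_image(n)[:,:,::-1]); r=im[roi[0]:roi[1],roi[2]:roi[3]]
    cv2.imwrite(f'pics/crop_{n}.png',cv2.resize(r,None,fx=4,fy=4,interpolation=cv2.INTER_CUBIC))
```

```text
t 11.97 along 578.96 lat 16.24 z 200.97 Fu 0.21 Fv 0.96 Fz -2.41 T [0.09 0.06 0.03] w 40.0 g 40.0 tilt 0.02
```

View pics/crop_side.png

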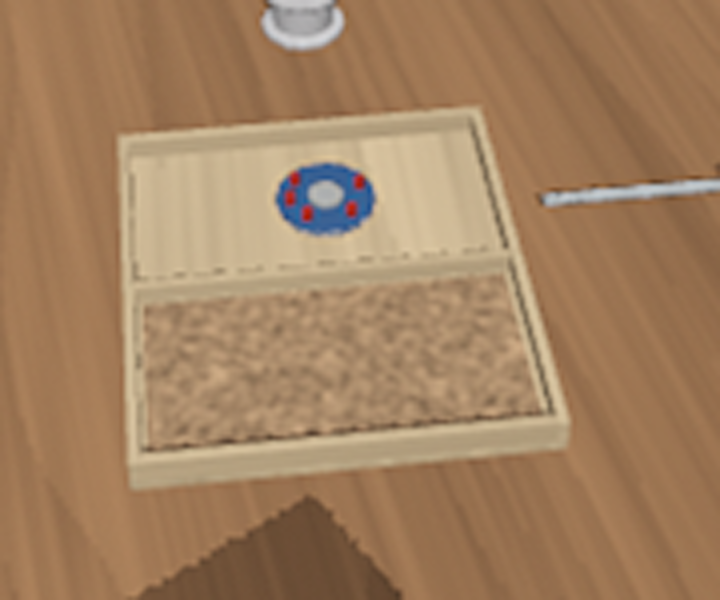

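The tray's outer top corners in this crop are at (118,136), (483,107), (569,419) and (131,462). The cork bay is the near one and is empty.

Run:
```python
from h import *
np.set_printoptions(precision=4,suppress=True)
b=cam('side')
q=np.array([[118,136],[483,107],[569,419],[131,462]])/4+[240,260]-.4
P=onplane(b,q,.017)[:,:2];print(P)
print([np.linalg.norm(P[i]-P[(i+1)%4]).round(4) for i in range(4)])
ux=(P[1]-P[0])+(P[2]-P[3]); print('yaw',np.degrees(np.arctan2(ux[1],ux[0])))
uy=P[0]-P[3]+P[1]-P[2]; print('yawy',np.degrees(np.arctan2(uy[1],uy[0]))-90)
y=(np.arctan2(ux[1],ux[0])+np.arctan2(uy[1],uy[0])-np.pi/2)/2
c=P.mean(0); v=np.array([-np.sin(y),np.cos(y)])
bay=c-v*.0535; print('c',c,'bay',bay,'yaw',np.degrees(y))
need([bay[0],bay[1],.2],y+np.pi)
```

```text
[[ 0.4351 -0.0918]
 [ 0.6308 -0.123 ]
 [ 0.5955 -0.3372]
 [ 0.403  -0.308 ]]
[np.float64(0.1981), np.float64(0.2171), np.float64(0.1948), np.float64(0.2186)]
yaw -8.836976659045813
yawy -8.901689555168005
c [ 0.5161 -0.215 ] bay [ 0.5079 -0.2679] yaw -8.869333107106907
need [array([ 182.9, -432.5,    0.4]), array([0.0012, 0.0028, 0.478 ])] t 12.12 pos [0.5439 0.2004 0.2012] F [-0.44 -0.01 -2.29]
```

Request:
{"fn": "send_rows", "kwargs": {"xyz": [[5,-13,0],[15,-35,0],[27,-65,0],[40,-95,0],[53,-125,0],[65,-155,0],[78,-185,0],[91,-215,0],[104,-245,0],[117,-275,0]], "dr": [[0,0,0.015],[0,0,0.04],[0,0,0.07],[0,0,0.105],[0,0,0.14],[0,0,0.17],[0,0,0.205],[0,0,0.24],[0,0,0.27],[0,0,0.305]]}}

```text
time: 12.95
position: [0.517, -0.102, 0.1987]
tool_rot: [0.02, -3.14, 0.0]
ft_force: [1.3, 0.6, -1.6]
grip_width: 0.457
grip_force: 40.0
```

```bash
python3 -c "
from h import *
need([.508,-.268,.15],np.radians(180-8.9))"
```

```text
need [array([  11. , -165.8,   48.8]), array([-0.0002, -0.002 ,  0.1681])] t 12.95 pos [ 0.517  -0.102   0.1987] F [ 1.32  0.62 -1.56]
```

Request:
{"fn": "send_rows", "kwargs": {"xyz": [[2,-28,8],[4,-56,16],[6,-84,24],[8,-112,32],[10,-135,40],[12,-152,46],[13,-163,49],[13,-168,49],[13,-168,49],[13,-168,49]], "dr": [[0,0,0.028],[0,0,0.056],[0,0,0.084],[0,0,0.112],[0,0,0.135],[0,0,0.152],[0,0,0.165],[0,0,0.17],[0,0,0.17],[0,0,0.17]]}}

```text
time: 13.78
position: [0.5095, -0.2656, 0.1508]
tool_rot: [0.238, 3.133, 0.001]
ft_force: [-0.3, -0.0, -1.5]
grip_width: 0.455
grip_force: 40.0
```

```bash
python3 -c "
from h import *
need([.508,-.268,.05],np.radians(180-8.9)); st()
cv2.imwrite('pics/w3.png',get_image('wrist')[:,:,::-1])"
```

```text
need [array([  1.1,  -2.7, 100.8]), array([ 0.0008, -0.0001,  0.0036])] t 13.78 pos [ 0.5095 -0.2656  0.1508] F [-0.26 -0.04 -1.54]
t 13.78 along 398.19 lat -414.21 z 150.78 Fu -0.26 Fv 0.04 Fz -1.54 T [0.   0.03 0.03] w 39.6 g 40.0 tilt 0.0
```

View pics/w3.png

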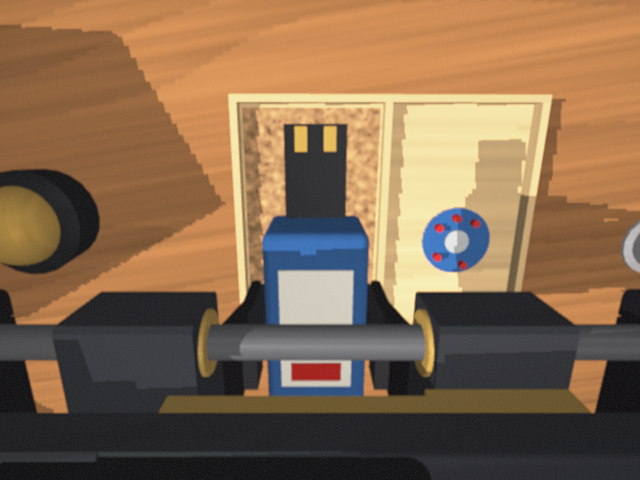

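The wrist view shows the pack over the cork bay and aligned with it, tongue end at (316,125), and the bay walls at columns 240 and 383.

Request:
{"fn": "send_rows", "kwargs": {"xyz": [[-1,-1,15],[-2,-2,30],[-3,-3,45],[-3,-3,60],[-3,-3,75],[-3,-3,88],[-3,-3,98],[-3,-3,106],[-3,-3,112],[-3,-3,112]], "dr": [[0,0,0.003],[0,0,0.003],[0,0,0.003],[0,0,0.003],[0,0,0.003],[0,0,0.003],[0,0,0.003],[0,0,0.003],[0,0,0.003],[0,0,0.003]]}}

```text
time: 14.67
position: [0.5117, -0.2689, 0.0377]
tool_rot: [-0.242, -3.131, -0.001]
ft_force: [0.0, -0.5, -1.8]
grip_width: 0.454
grip_force: 40.0
```

```bash
python3 -c "
from h import *
need([.508,-.268,.0313],np.radians(180-8.9)); st()
cv2.imwrite('pics/w4.png',get_image('wrist')[:,:,::-1])"
```

```text
need [array([3.8, 0.3, 6.4]), array([ 0.0004, -0.0016,  0.001 ])] t 14.67 pos [ 0.5117 -0.2689  0.0377] F [ 0.   -0.48 -1.82]
t 14.67 along 399.18 lat -418.05 z 37.66 Fu -0.15 Fv -0.45 Fz -1.82 T [0.04 0.04 0.  ] w 39.5 g 40.0 tilt 0.09
```

View pics/w4.png

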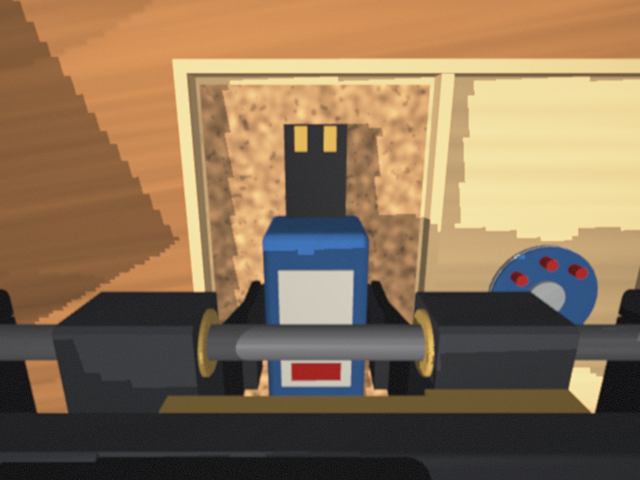

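The pack is centred in the bay between the walls at columns 205 and 428, just above the cork. I lower it slowly.

Request:
{"fn": "send_rows", "kwargs": {"xyz": [[0,0,0.6],[0,0,1.2],[0,0,1.8],[0,0,2.4],[0,0,3.0],[0,0,3.6],[0,0,4.2],[0,0,4.8],[0,0,4.8],[0,0,4.8]], "dr": [[0,0,0],[0,0,0],[0,0,0],[0,0,0],[0,0,0],[0,0,0],[0,0,0],[0,0,0],[0,0,0],[0,0,0]]}}

```text
time: 15.55
position: [0.5121, -0.2694, 0.0338]
tool_rot: [-0.243, -3.132, -0.0]
ft_force: [0.3, -0.1, -1.3]
grip_width: 0.454
grip_force: 40.0
```

```bash
python3 -c "
from h import *
st()"
```

```text
t 15.55 along 399.46 lat -418.68 z 33.83 Fu 0.27 Fv -0.15 Fz -1.29 T [ 0.03 -0.06 -0.01] w 39.5 g 40.0 tilt 0.01
```

Request:
{"fn": "send_rows", "kwargs": {"xyz": [[0,0,0.3],[0,0,0.6],[0,0,0.9],[0,0,1.2],[0,0,1.5],[0,0,1.8],[0,0,2.0],[0,0,2.0],[0,0,2.0],[0,0,2.0]], "dr": [[0,0,0],[0,0,0],[0,0,0],[0,0,0],[0,0,0],[0,0,0],[0,0,0],[0,0,0],[0,0,0],[0,0,0]]}}

```text
time: 16.38
position: [0.5122, -0.2694, 0.0319]
tool_rot: [0.243, 3.132, 0.0]
ft_force: [0.3, 0.3, -1.7]
grip_width: 0.458
grip_force: 40.0
```

```bash
python3 -c "
from h import *
st()"
```

```text
t 16.38 along 399.5 lat -418.71 z 31.91 Fu 0.40 Fv 0.17 Fz -1.69 T [ 0.01 -0.02  0.  ] w 39.9 g 40.0 tilt -0.0
```

Request:
{"fn": "send_rows", "kwargs": {"xyz": [[0,0,0.3],[0,0,0.6],[0,0,0.9],[0,0,1.2],[0,0,1.5],[0,0,1.8],[0,0,2.0],[0,0,2.0],[0,0,2.0],[0,0,2.0]], "dr": [[0,0,0],[0,0,0],[0,0,0],[0,0,0],[0,0,0],[0,0,0],[0,0,0],[0,0,0],[0,0,0],[0,0,0]]}}

```text
time: 17.22
position: [0.5122, -0.2695, 0.0313]
tool_rot: [0.243, 3.132, 0.001]
ft_force: [-4.3, 2.4, 10.3]
grip_width: 0.456
grip_force: 40.0
```

```bash
python3 -c "
from h import *
st()"
```

```text
t 17.22 along 399.51 lat -418.78 z 31.28 Fu -3.32 Fv 3.66 Fz 10.29 T [ 0.46  0.87 -0.03] w 39.7 g 40.0 tilt -0.0
```

On the floor. I ease the load first, then open.

Request:
{"fn": "send_rows", "kwargs": {"xyz": [[0,0,-0.4],[0,0,-0.8],[0,0,-1.3],[0,0,-1.3],[0,0,-1.3],[0,0,-1.3],[0,0,-1.3],[0,0,-1.3],[0,0,-1.3],[0,0,-1.3]], "dr": [[0,0,0],[0,0,0],[0,0,0],[0,0,0],[0,0,0],[0,0,0],[0,0,0],[0,0,0],[0,0,0],[0,0,0]], "grip_force": 15}}

```text
time: 18.05
position: [0.5123, -0.2695, 0.0313]
tool_rot: [0.243, 3.132, 0.0]
ft_force: [-0.6, 1.3, 3.8]
grip_width: 0.458
grip_force: 15.0
```

Request:
{"fn": "send_rows", "kwargs": {"xyz": [[0,0,0],[0,0,0],[0,0,0],[0,0,0],[0,0,0],[0,0,0],[0,0,0],[0,0,0],[0,0,0],[0,0,0]], "dr": [[0,0,0],[0,0,0],[0,0,0],[0,0,0],[0,0,0],[0,0,0],[0,0,0],[0,0,0],[0,0,0],[0,0,0]], "jaw": 58}}

```text
time: 18.88
position: [0.5122, -0.2695, 0.0312]
tool_rot: [0.243, 3.132, 0.0]
ft_force: [-0.4, 0.3, -0.9]
grip_width: 0.662
grip_force: 0.0
```

Request:
{"fn": "send_rows", "kwargs": {"xyz": [[0,0,-5],[0,0,-12],[0,0,-22],[0,0,-35],[0,0,-50],[0,0,-68],[0,0,-86],[0,0,-104],[0,0,-122],[0,0,-140]], "dr": [[0,0,0],[0,0,0],[0,0,0],[0,0,0],[0,0,0],[0,0,0],[0,0,0],[0,0,0],[0,0,0],[0,0,0]]}}

```text
time: 19.72
position: [0.5123, -0.2698, 0.1737]
tool_rot: [0.243, 3.13, -0.0]
ft_force: [1.0, 0.3, -0.0]
grip_width: 0.662
grip_force: 0.0
```

```bash
python3 -c "
from h import *
st()
cv2.imwrite('pics/w5.png',get_image('wrist')[:,:,::-1])"
```

```text
t 19.72 along 399.48 lat -419.08 z 173.74 Fu 1.07 Fv -0.02 Fz -0.02 T [-0.06  0.01  0.03] w 57.6 g 0.0 tilt -0.11
```

View pics/w5.png

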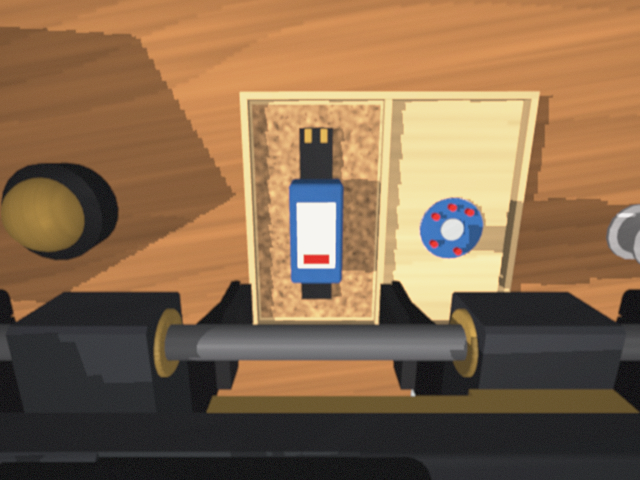

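The pack lies flat, label up, in the cork bay at (317,212), clear of the walls, and the gripper is well above it.

```bash
python3 -c "
from bench import *
print(close_job())"
```

```text
the job is handed in; nothing more can be done
None
```

The blue battery pack is out of the charger and lies flat, label up, in the tray's empty cork bay; I let go of it, backed the gripper clear and handed the job in at about 20 s, with a peak pressing force of about 14 N in the readings.

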